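# Poise a hot-melt slug over the melter

### The job

The melter's steel sleeve is standing proud: press it down until its flange sits fully home on the pot. Then take the amber slug out of the white rack, carry it over the things in between and the splash guard, and finish holding it upright, centred over the sleeve's mouth about a centimetre above the rim: the pot is still heating up, so keep the slug in the gripper and do not let it in. Hot parts stick, so the slug must never touch the melter and at the end the gripper must be clear of it too; leave the other things where they stand.

Things in the scene. Friction and masses are not known exactly. Their poses are not given: they have to be found in the camera images.
- melter: slug melter, fixed: a grey round pot (127 mm diameter, dark top ring at z = 96 mm) in the middle of a 180 x 180 mm dark base plate. Origin at the centre of the base plate's underside, on the pot's axis; z up. A clear splash guard stands on three sides: 84 mm from the axis at the front (-x of this body) and at both sides (+y and -y); it reaches z = 131 mm. The rear (+x) side is open. Its yaw varies
- melt_sleeve (a joint): how far the melt sleeve has been pushed down, in m: 0 stands 12 mm proud of the pot, 0.012 is fully home with the flange on the pot's top ring; it starts somewhere from 0 to 0.005. It slides down the pot's axis against a friction ring, about 9 N (7 N beside its own weight), stays where it is left, and comes to a hard stop when home
- sleeve_mouth (a point): centre of the sleeve's mouth, in the plane of its top rim, moving down with the sleeve (z = 116 mm at joint 0, 104 mm when home); z up. The sleeve is a bright steel tube on the pot's axis with a bore of 54 mm, about 72 mm deep, and a flat flange 92 mm in outer diameter, 8 mm thick, whose top is the flat rim from 27 to 46 mm from the axis, on which one can press anywhere. From a low angle an orange ring shows under the flange while it stands proud
- slug_mid (a point): centre, half-way up, of the amber hot-melt slug, a solid cylinder 42.4 mm in diameter and 98 mm long, 0.09 to 0.18 kg, that stands upright in one well of the white rack; the point's z runs along the slug's axis. The slug's foot is 12 mm above the worktop, its top at 110 mm; the rack's top is at 30 mm
- slug_foot (a point): centre of the slug's underside, 49 mm below slug_mid along its axis
- melt_slug: the same slug; this origin is at the centre of its underside
- slug_rack: white block, fixed, 72 x 204 x 30 mm, long along its y; origin at the centre of its underside. Three wells of 45 mm diameter, 18 mm deep, at y = -66, 0 and +66 mm; the slug stands in the one at y = -66, the others are empty
- dark_bottle: black bottle with a clear cap, 48 mm diameter, 147 mm tall, standing between rack and melter; origin at the centre of its underside. Leave it in place
- white_jar: plastic jar with a white lid, 59 mm diameter, 72 mm tall, in the same row; origin at the centre of its underside. Leave it in place
- steel_beaker: steel beaker, 77 mm diameter, 89 mm tall, in the same row; origin at the centre of its underside. Leave it in place
- calliper: sliding calliper lying to the right of the rack, 208 mm long, 13 mm high; origin at the centre of its underside. Leave it in place
Mind the look-alikes: they are no part of the job. Leave any purple or turquoise look-alike of the melt_slug alone.

How it is judged (in metres and radians):
On the way:
1. the sleeve is pressed fully home (within 1 mm) (value of joint melt_sleeve above 0.011 m), for 0.2 s.
At the end, for the whole second after the job is handed in: the sleeve is home within 1 mm; the gripper holds the slug at rest, upright within 5 degrees, its foot 3 to 25 mm above the sleeve's rim and within 5 mm of the mouth's axis; nothing touches the melter; the bottle, jar, beaker and calliper are within 30 mm of where they stood (value of joint melt_sleeve above 0.011 m and horizontal distance between slug_foot and sleeve_mouth below 0.005 m and z of slug_foot in the frame of sleeve_mouth between 0.003 and 0.025 m and angle between slug_foot's own z axis and vertical below 0.09 rad and linear speed of melt_slug below 0.02 m/s and contact force between melt_slug and the fingers above 1 N and contact force between melter and anything else below 0.1 N and not (distance of dark_bottle from where it was at the start of the episode above 0.03 m) and not (distance of white_jar from where it was at the start of the episode above 0.03 m) and not (distance of steel_beaker from where it was at the start of the episode above 0.03 m) and not (distance of calliper from where it was at the start of the episode above 0.03 m)); the arm keeps its last pose, push and grip.
It fails at once if the slug touches the melter, its sleeve or its guard (contact force between melt_slug and melter above 0.3 N).
It fails at once if the black bottle is shifted by more than 30 mm (distance of dark_bottle from where it was at the start of the episode above 0.03 m).
It fails at once if the white-lidded jar is shifted by more than 30 mm (distance of white_jar from where it was at the start of the episode above 0.03 m).
It fails at once if the steel beaker is shifted by more than 30 mm (distance of steel_beaker from where it was at the start of the episode above 0.03 m).
It fails at once if the calliper is shifted by more than 30 mm (distance of calliper from where it was at the start of the episode above 0.03 m).
It also fails if it takes over 54 s, if anything falls off the work surface, if the arm or the gripper's body presses on something with over 40 N, if the wrist force passes 120 N, or if a joint passes its speed limit or range.

### The arm

A 6-joint arm with a two-finger parallel gripper is mounted at the origin on a cart in front of the work surface, level with it; the furniture and walls round the work are solid. World frame = base frame: x ahead of the robot, y to its left, z up, the work surface at z = 0. Lengths are in m, angles in degrees, forces in N, time in s.
With the tool pointing down it reaches from about 0.3 to 0.75 m from the base axis. Payload 8.5 kg.
Tool frame: the origin (TCP) lies midway between the tips of the shut fingers; the grasp point (between the pads) lies 19 mm behind it; z points along the fingers, y is the direction in which the jaws open and shut (so a half turn about z gives the same grasp; the last joint's range is limited). The gripper opens to 85 mm and grips with 20 to 120 N. Pads are 22 mm wide; open, the fingers measure 114 mm over their backs; the gripper's body (76 mm by 85 mm) begins 54 mm behind the grasp point. The pads swing forward as they close: fully open they stand 13 mm farther back than shut.
Start: joints at [-88.024, 21.807, 74.336, -0, 83.858, -12.336], TCP at [0.136, -0.533, 0.231] pointing down, gripper open.
Joint ranges: [-178.18, 178.18], [-50.72, 133.34], [12.68, 142.11], [-81.47, 261.47], [9.98, 163.14], [-165.26, 165.26]. Speed limits (degrees/s): [136.94, 136.94, 180, 180, 180, 180].

### API

Orientations are given as a 3x3 rotation matrix whose columns are the frame's x, y, z axes.
In Python, from rig import status, eyes, env gives the robot as it stands. The module is installed in compiled form; this text tells all that it offers.
- The arm moves only by the tool play_rows, never from a script. Its argument "targets" is text: rows parted by semicolons, each of 5 numbers parted by spaces: the shift along the tool's x, y, z in m, then the turn about the tool's z in rad, then the closure, from 0 (fully open) to 1 (shut). A call has 1 to 5 rows; each row is the pose to reach, as a shift and turn from the pose commanded when the call began, along the tool's axes at that moment; what a row does not reach only later rows make up. A row lasts 1/10 s, in which the tool goes at most 50 mm and 8.59 degrees, less where a joint would pass 70% of its speed; a pose out of reach is approached as far as the arm can. A call with a gripper value outside its range is refused whole. The fingers move at their own pace and stop on an object; "force" is the grip in N (left out, the last holds). Time passes only in rows, so rows that repeat a pose let the fingers close. It gives the time, the measured TCP pose, the force and the opening at its end, in the units of the state.
- status.observe(): the state, without advancing time (a new reading comes with each control period).
- eyes.get_image(name): name is "scene" or "side" or "wrist"; returns a dict with "pixels" (420x560x3 uint8, red, green, blue), "range_z" (420x560 float32, m along the optical axis (not along the pixel's ray), 0 where there is no reading), "mtx" (3x3 intrinsics, pixels), "world_to_cam" (4x4, takes a point from world to camera coordinates); the wrist camera has in their place "T_tool_cam" (4x4, takes a point from camera to tool coordinates, whose origin is the TCP and whose axes are the flange's). Camera axes: x right, y up, looking along -z (the intrinsics and any distortion apply to the point x, -y, -z); pixel columns grow to the right and rows downward; lengths in m; the calibration is good to about 2 mm. A picture is of the moment at which its call begins: read the wrist's pose just before it.
- env.close_job(): hands the job in, once; it reports no verdict.
The state is a dict: "time_s": time; "q": joint angles; "qvel": joint speeds; "joint_efforts": joint torques, N m; "position": TCP position; "tool_rot": TCP orientation; "ft_force": force on the tool from outside, world axes, zero at the start; "wrist_torque": the same for the moment, N m; "grip_width": finger opening in m.
Only numpy, scipy, OpenCV 4.12 (cv2) and the standard library are available. Lean on these libraries where they do the work, as an engineer would, in place of code of your own. Each camera call takes 0.05 s, during which the arm holds its last target.

## Working session

There is one attempt and no reset: what is moved stays moved. The work goes in short steps, Python scripts to look and compute and a tool call to move; the robot and the scene stay as the last step left them, time stands still between calls to the robot, and variables do not carry over. Pictures are saved under pics/ and viewed, and the job is handed in when it is done.

Besides the shell and the picture viewer there is one more tool, called after "Request:" as name(argument=value, ...) on one line, values as JSON. play_rows: Moves the arm, as the interface text tells. Its arguments: {"type":"object","properties":{"targets":{"type":"string"},"force":{"type":"number"}},"required":["targets"]}

```bash
mkdir -p pics; python3 - <<'E'
from rig import status, eyes
import cv2,numpy as np,pickle
s=status.observe(); print(s)
for n in ["scene","side","wrist"]:
    im=eyes.get_image(n); pickle.dump(im,open(f"{n}0.pkl","wb"))
    cv2.imwrite(f"pics/{n}0.png",im["pixels"][:,:,::-1]); print(n,im["mtx"],[v for k,v in im.items() if k in("world_to_cam","T_tool_cam")], im.keys(), (im["range_z"]>0).mean())
E
```

```text
{'time_s': 0.0, 'q': array([-8.80242533e+01,  2.18419167e+01,  7.43871645e+01, -3.09815497e-04,
        8.38576676e+01, -1.23375273e+01]), 'qvel': array([ 0.03074713,  0.05094996, -0.08640967, -0.03553681,  0.03369504,
       -0.02386548]), 'joint_efforts': array([-8.19569450e-04, -4.48464561e+01, -2.31273526e+01, -2.31730237e-04,
        4.78333430e-03,  1.48577641e-05]), 'position': array([ 0.13594226, -0.53261938,  0.23068891]), 'tool_rot': array([[ 9.68958347e-01,  2.47224025e-01, -5.75722180e-05],
       [ 2.47223827e-01, -9.68957218e-01,  1.51296702e-03],
       [ 3.18256779e-04, -1.48023524e-03, -9.99998854e-01]]), 'ft_force': array([-0.14147412,  0.33184308,  0.64239726]), 'wrist_torque': array([ 0.04716926,  0.01820054, -0.00044392]), 'grip_width': 0.08555185173220983}
scene [[500.15108598   0.         279.68012654]
 [  0.         500.15108598 206.29234336]
 [  0.           0.           1.        ]] [array([[ 0.79360612, -0.60810093, -0.02006456, -0.48927547],
       [ 0.30817926,  0.37331975,  0.8750188 , -0.19661434],
       [-0.52460925, -0.70060376,  0.48367293, -1.22658
[... 446 characters left out ...]
-0.97668726],
       [ 0.        ,  0.        ,  0.        ,  1.        ]])] dict_keys(['pixels', 'range_z', 'mtx', 'world_to_cam']) 0.9961692176870748
wrist [[303.97704037   0.         271.59704582]
 [  0.         303.97704037 201.90326761]
 [  0.           0.           1.        ]] [array([[-9.55813247e-04,  9.53152326e-01,  3.02489224e-01,
         7.90156036e-02],
       [ 9.99999378e-01,  1.08495914e-03, -2.58913925e-04,
        -4.68621366e-05],
       [-5.74972857e-04,  3.02488788e-01, -9.53152770e-01,
        -1.43715353e-01],
       [ 0.00000000e+00,  0.00000000e+00,  0.00000000e+00,
         1.00000000e+00]])] dict_keys(['pixels', 'range_z', 'mtx', 'T_tool_cam']) 0.9961224489795918
```

View pics/scene0.png

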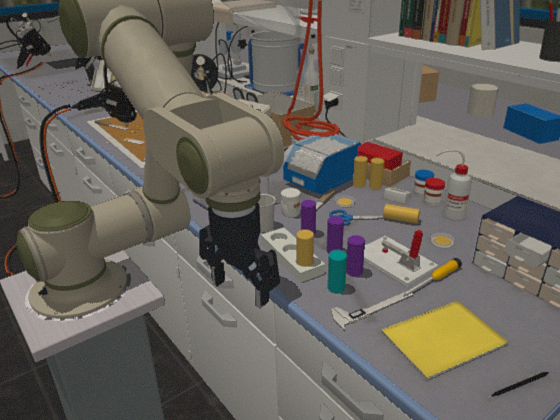

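View pics/side0.png

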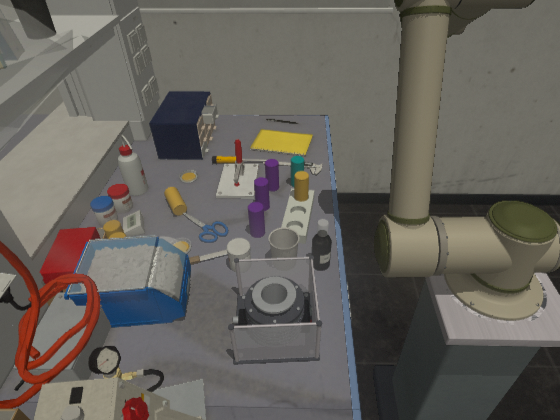

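View pics/wrist0.png

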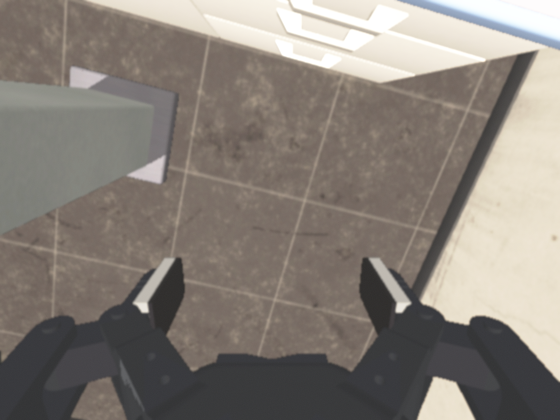

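Side view: sleeve mouth near (275,294), amber slug near (301,186) with purple and turquoise look-alikes beside it, bottle (321,247), beaker (284,245) and jar (239,253). Next I measure these with depth and colour.

```bash
cat > h.py <<'E'
import numpy as np,cv2
def cloud(im):
    H,W=im["range_z"].shape; K=im["mtx"]; u,v=np.meshgrid(np.arange(W),np.arange(H)); r=im["range_z"].astype(float)
    P=np.stack([(u-K[0,2])/K[0,0]*r,-(v-K[1,2])/K[1,1]*r,-r],-1)
    T=im["world_to_cam"]; X=(P-T[:3,3])@T[:3,:3]; X[r<=0]=np.nan
    return X
def proj(im,p):
    T=im["world_to_cam"];K=im["mtx"]; c=T[:3,:3]@np.array(p)+T[:3,3]
    return np.array([K[0,0]*c[0]/-c[2]+K[0,2],-K[1,1]*c[1]/-c[2]+K[1,2]])
def ray(im,u,v,z):
    T=im["world_to_cam"];K=im["mtx"]; d=np.array([(u-K[0,2])/K[0,0],-(v-K[1,2])/K[1,1],-1]); R=T[:3,:3]
    o=-R.T@T[:3,3]; d=R.T@d; return o+d*(z-o[2])/d[2]
def circ(xy):
    A=np.c_[2*xy,np.ones(len(xy))]; s=np.linalg.lstsq(A,(xy**2).sum(1),rcond=None)[0]; return s[:2],np.sqrt(s[2]+s[0]**2+s[1]**2)
E
python3 - <<'E'
from h import *; import pickle
im=pickle.load(open("side0.pkl","rb")); X=cloud(im); hsv=cv2.cvtColor(im["pixels"],cv2.COLOR_RGB2HSV)
def at(u,v): print((u,v),X[v,u].round(4),im["pixels"][v,u],hsv[v,u])
for p in [(301,174),(301,190),(258,285),(255,295),(275,310),(275,295),(321,262),(322,225),(284,232),(239,243),(257,205),(272,162),(297,158),(298,226),(298,212),(340,300),(240,355),(317,355),(317,320),(233,320),(240,259),(313,259),(250,325)]: at(*p)
b=cv2.resize(im["pixels"][140:370,210:345][:,:,::-1],None,fx=2.6*1.7/1.7,fy=2.6,interpolation=cv2.INTER_CUBIC); cv2.imwrite("pics/c1.png",b)
s=pickle.load(open("scene0.pkl","rb"))
cv2.imwrite("pics/c2.png",cv2.resize(s["pixels"][150:340,230:480][:,:,::-1],None,fx=3,fy=3,interpolation=cv2.INTER_CUBIC))
E
```

```text
(301, 174) [ 0.4744 -0.297   0.1108] [176 142  60] [ 21 168 176]
(301, 190) [ 0.4738 -0.2729  0.0708] [118  97  48] [ 21 151 118]
(258, 285) [0.5634 0.1169 0.1168] [134 135 132] [ 40   6 135]
(255, 295) [0.5674 0.1427 0.1165] [139 139 136] [ 30   6 139]
(275, 310) [0.5244 0.1781 0.1162] [141 143 139] [ 45   7 143]
(275, 295) [0.5295 0.1079 0.0723] [94 96 93] [50  8 96]
(321, 262) [ 0.4225 -0.0263  0.0332] [118 115 108] [ 21  22 118]
(322, 225) [ 0.4248 -0.0397  0.1464] [147 145 140] [ 21  12 147]
(284, 232) [ 0.5168 -0.0876  0.0768] [119 116 108] [ 22  24 119]
(239, 243) [ 0.6281 -0.0504  0.0722] [167 165 153] [ 26  21 167]
(257, 205) [ 0.5916 -0.1667  0.0999] [ 99  55 120] [140 138 120]
(272, 162) [ 0.5641 -0.3792  0.0973] [ 98  51 120] [140 147 120]
(297, 158) [ 0.487  -0.4014  0.0984] [ 27 129 121] [ 88 202 129]
(298, 226) [ 0.4813 -0.1811  0.0122] [171 171 156] [ 30  22 171]
(298, 212) [ 0.4818 -0.239   0.0151] [172 173 156] [ 32  25 173]
(340, 300) [0.3795 0.0659 0.0028] [109 107 111] [135   9 111]
(240, 355) [0.5957 0.2263 0.0289] [109 106 106] [  0   7 109]
(317, 355) [0.439  0.2188 0.0219] [107 104 102] [ 12  12 107]
(317, 320) [0.4428 0.2076 0.1283] [76 75 77] [135   7  77]
(233, 320) [0.6201 0.1478 0.0345] [132 134 131] [ 50   6 134]
(240, 259) [ 0.623  -0.015   0.0522] [133 129 126] [ 13  13 133]
(313, 259) [ 0.4426 -0.0319  0.0377] [65 63 64] [165   8  65]
(250, 325) [0.5686 0.2221 0.1296] [136 131 130] [  5  11 136]
```

View pics/c1.png

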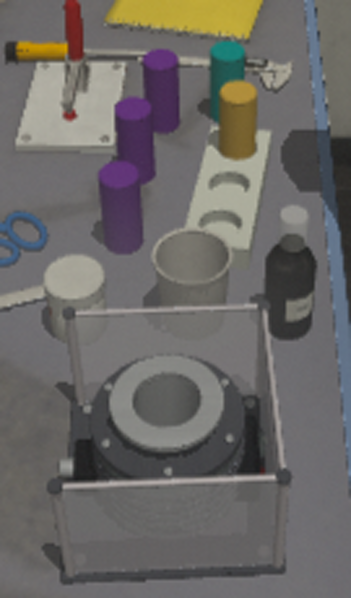

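View pics/c2.png

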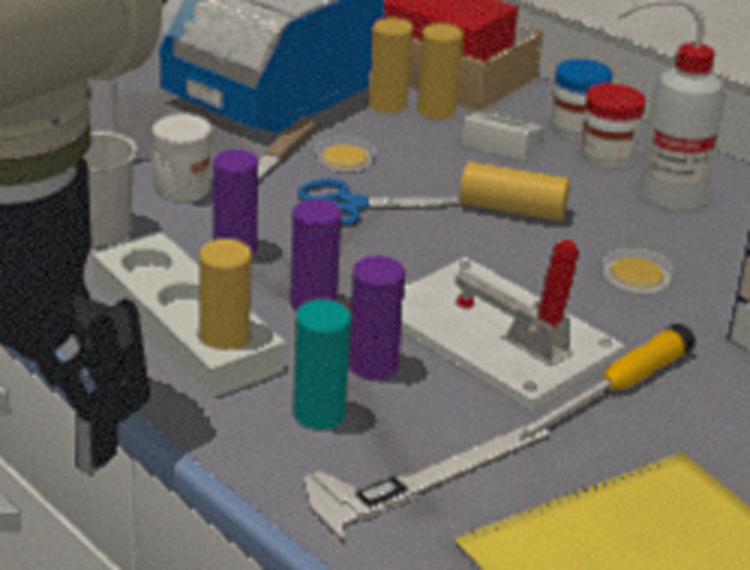

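```bash
python3 - <<'E'
from h import *; import pickle
im=pickle.load(open("side0.pkl","rb")); X=cloud(im); hsv=cv2.cvtColor(im["pixels"],cv2.COLOR_RGB2HSV)
def roi(u0,v0,u1,v1):
    m=np.zeros(X.shape[:2],bool); m[v0:v1,u0:u1]=1; return m
Z=X[...,2]
# sleeve flange
m=roi(245,270,305,318)&(abs(Z-np.nanmedian(Z[roi(252,280,258,298)]))<0.004)
m=cv2.morphologyEx(m.astype(np.uint8),cv2.MORPH_OPEN,np.ones((2,2)))
n,l,st,_=cv2.connectedComponentsWithStats(m); i=1+st[1:,4].argmax(); m=(l==i).astype(np.uint8)
print("flange",st[i],np.median(Z[m>0]), Z[m>0].std())
zt=float(np.median(Z[m>0]))
cs,h=cv2.findContours(m,cv2.RETR_CCOMP,cv2.CHAIN_APPROX_NONE)
for c in cs:
    if len(c)>30:
        e=cv2.fitEllipse(c); p=np.array([ray(im,u,v,zt)[:2] for u,v in c[:,0]]); cc=circ(p); print("contour",len(c),e[0],ray(im,*e[0],zt).round(4),cc)
# colour mask bright for flange
# slug: amber
a=((hsv[...,0]>14)&(hsv[...,0]<28)&(hsv[...,1]>110)&roi(285,160,315,205))
t=a&(abs(Z-.11)<.003); p=X[t]; print("slug top",p.mean(0),p.min(0),p.max(0))
s=a&(Z<.105)&(Z>.035); p=X[s]; print("slug side n",len(p),circ(p[:,:2]))
for n,(box,lo,hi) in dict(bottle=((305,215,340,275),.02,.09),jar=((222,235,255,275),.01,.06),beaker=((266,226,302,262),.03,.085)).items():
    q=X[roi(*box)&(Z>lo)&(Z<hi)]; print(n,len(q),circ(q[:,:2]),q.min(0),q.max(0))
for n,(box,z) in dict(bottle=((305,215,340,275),.147),jar=((222,235,255,275),.072),beaker=((266,226,302,262),.089)).items():
    q=X[roi(*box)&(abs(Z-z)<.004)]; print(n,"top",len(q),q.mean(0),circ(q[:,:2]))
# rack top
r=X[roi(275,185,320,245)&(abs(Z-.03)<.003)]
print("rack",len(r),cv2.minAreaRect((r[:,:2]*1000).astype(np.float32)))
E
```

```text
flange [253 278  44  36 874] nan nan
 ** On entry to DLASCL parameter number  4 had an illegal value
 ** On entry to DLASCL parameter number  4 had an illegal valueTraceback (most recent call last):
  File "<stdin>", line 15, in <module>
  File "h.py", line 14, in circ
    A=np.c_[2*xy,np.ones(len(xy))]; s=np.linalg.lstsq(A,(xy**2).sum(1),rcond=None)[0]; return s[:2],np.sqrt(s[2]+s[0]**2+s[1]**2)
                                      ~~~~~~~~~~~~~~~^^^^^^^^^^^^^^^^^^^^^^^^^^^^^
    x, resids, rank, s = _umath_linalg.lstsq(a, b, rcond,
                         ~~~~~~~~~~~~~~~~~~~^^^^^^^^^^^^^
                                             signature=signature)
                                             ^^^^^^^^^^^^^^^^^^^^
    raise LinAlgError("SVD did not converge in Linear Least Squares")
numpy.linalg.LinAlgError: SVD did not converge in Linear Least Squares
```

```bash
python3 - <<'E'
from h import *; import pickle
im=pickle.load(open("side0.pkl","rb")); X=cloud(im); hsv=cv2.cvtColor(im["pixels"],cv2.COLOR_RGB2HSV)
def roi(u0,v0,u1,v1):
    m=np.zeros(X.shape[:2],bool); m[v0:v1,u0:u1]=1; return m
Z=X[...,2]
z0=np.nanmedian(Z[roi(254,285,258,298)]);print(z0)
m=(roi(245,270,305,318)&(abs(Z-z0)<0.004)).astype(np.uint8)
n,l,st,_=cv2.connectedComponentsWithStats(m); i=1+st[1:,4].argmax(); m=(l==i).astype(np.uint8)
zt=float(np.median(Z[m>0])); print("flange",st[i],zt,Z[m>0].std())
cs,h=cv2.findContours(m,cv2.RETR_CCOMP,cv2.CHAIN_APPROX_NONE)
for c in cs:
    if len(c)>30:
        e=cv2.fitEllipse(c); p=np.array([ray(im,u,v,zt)[:2] for u,v in c[:,0]]); print("contour",len(c),e,ray(im,*e[0],zt).round(4),circ(p))
a=((hsv[...,0]>14)&(hsv[...,0]<28)&(hsv[...,1]>110)&roi(285,160,315,205))
t=a&(abs(Z-.11)<.003); p=X[t]; print("slug top",len(p),p.mean(0),p.min(0),p.max(0))
s=a&(Z<.105)&(Z>.035); p=X[s]; print("slug side n",len(p),circ(p[:,:2]))
for n,(box,lo,hi) in dict(bottle=((305,215,340,275),.02,.09),jar=((222,235,255,275),.01,.06),beaker=((266,226,302,262),.03,.085)).items():
    q=X[roi(*box)&(Z>lo)&(Z<hi)]; print(n,len(q),circ(q[:,:2]),q.min(0),q.max(0))
for n,(box,z) in dict(bottle=((305,215,340,275),.147),jar=((222,235,255,275),.072),beaker=((266,226,302,262),.089)).items():
    q=X[roi(*box)&(abs(Z-z)<.004)]; print(n,"top",len(q),q.mean(0),circ(q[:,:2]))
r=X[roi(275,185,320,245)&(abs(Z-.03)<.003)]
print("rack",len(r),cv2.minAreaRect((r[:,:2]*1000).astype(np.float32)))
r=X[roi(220,240,340,365)&(abs(Z-.131)<.004)]
r=r[np.linalg.norm(r[:,:2]-[.53,.13],axis=1)<.14];print("guard",len(r),cv2.minAreaRect((r[:,:2]*1000).astype(np.float32)), r[::8].round(3).tolist())
E
```

```text
0.11571064526390723
flange [252 277  44  37 869] 0.11564230030836524 0.001302353986138491
contour 116 ((273.6322937011719, 294.4754638671875), (35.636409759521484, 43.76996612548828), 85.58149719238281) [0.5293 0.1399 0.1156] (array([0.52937236, 0.13796393]), np.float64(0.04510783167522904))
contour 68 ((273.5770568847656, 294.0476989746094), (21.067039489746094, 26.920358657836914), 86.07372283935547) [0.5295 0.1388 0.1156] (array([0.52950673, 0.1381308 ]), np.float64(0.027156572420953394))
slug top 100 [ 0.47362422 -0.29143437  0.11015907] [ 0.45397534 -0.31302394  0.10742919] [ 0.49182245 -0.27057431  0.11273514]
slug side n 252 (array([ 0.47385037, -0.29190732]), np.float64(0.018714734466596415))
bottle 473 (array([ 0.50116964, -0.08221871]), np.float64(0.09917644066397904)) [ 0.39918074 -0.21052166  0.02044056] [0.46398051 0.05514467 0.08963988]
jar 114 (array([ 0.63425975, -0.0722109 ]), np.float64(0.05395506316161076)) [ 0.60067587 -0.14335127  0.01038181] [ 0.68076299 -0.01163741  0.05997507]
beaker 655 (array([ 0.51089091, -0.06420521]), np.float64(0.036751191789319404)) [ 0
[... 1632 characters left out ...]
9], [0.471, 0.215, 0.129], [0.456, 0.217, 0.133], [0.441, 0.216, 0.131], [0.535, 0.22, 0.131], [0.518, 0.218, 0.129], [0.503, 0.219, 0.13], [0.488, 0.218, 0.129], [0.473, 0.218, 0.13], [0.458, 0.217, 0.129], [0.443, 0.218, 0.13], [0.604, 0.223, 0.129], [0.569, 0.222, 0.13], [0.553, 0.223, 0.132], [0.539, 0.221, 0.13], [0.524, 0.22, 0.129], [0.509, 0.22, 0.129], [0.494, 0.219, 0.128], [0.479, 0.22, 0.129], [0.443, 0.219, 0.129], [0.602, 0.224, 0.128], [0.587, 0.225, 0.131], [0.572, 0.224, 0.129], [0.555, 0.224, 0.13], [0.54, 0.224, 0.13], [0.525, 0.223, 0.129], [0.509, 0.222, 0.127], [0.6, 0.228, 0.131], [0.585, 0.226, 0.128], [0.57, 0.226, 0.128], [0.607, 0.23, 0.131], [0.603, 0.231, 0.129]]
```

Heights and radii agree with the given sizes. The sleeve axis is at (0.5295, 0.138) with its rim at z≈0.1156, so the joint is near 0. The slug is at (0.4737, -0.2917) and the melter's yaw is about 4–5°, with the open side towards +x. I'll press with the fingers about 65 mm apart, straddling the mouth.

Request:
play_rows(targets="0.035 -0.0355 0 0 0.28; 0.07 -0.071 0 0 0.28; 0.105 -0.1065 0 0 0.28; 0.14 -0.142 0 0 0.28; 0.175 -0.1775 0 0 0.28")

```text
time_s: 0.65
position: [0.2621, -0.3157, 0.2312]
tool_rot: [[0.969, 0.247, 0.0], [0.247, -0.969, 0.0], [0.0, -0.0, -1.0]]
ft_force: [1.0, -0.4, 0.1]
grip_width: 0.0615
```

Request:
play_rows(targets="0.035 -0.0355 0 0 0.28; 0.07 -0.071 0 0 0.28; 0.105 -0.1065 0 0 0.28; 0.14 -0.142 0 0 0.28; 0.175 -0.1775 0 0 0.28")

```text
time_s: 1.15
position: [0.3879, -0.1004, 0.2314]
tool_rot: [[0.969, 0.247, 0.0], [0.247, -0.969, -0.0], [0.0, 0.0, -1.0]]
ft_force: [1.5, -0.9, 0.0]
grip_width: 0.0615
```

Request:
play_rows(targets="0.035 -0.0355 0 0 0.28; 0.07 -0.071 0 0 0.28; 0.105 -0.1065 0 0 0.28; 0.14 -0.142 0 0 0.28; 0.14 -0.142 0 0 0.28")

```text
time_s: 1.65
position: [0.4893, 0.0742, 0.2307]
tool_rot: [[0.967, 0.253, -0.0], [0.253, -0.967, 0.001], [0.0, -0.001, -1.0]]
ft_force: [0.8, -0.6, 0.4]
grip_width: 0.0615
```

Request:
play_rows(targets="0.028 -0.026 0 0 0.3; 0.055 -0.0515 0 0 0.3; 0.055 -0.0515 0.03 0 0.3; 0.055 -0.0515 0.06 0 0.3; 0.055 -0.0515 0.06 0 0.3")

```text
time_s: 2.15
position: [0.5265, 0.1328, 0.1679]
tool_rot: [[0.969, 0.247, -0.008], [0.247, -0.969, -0.0], [-0.008, -0.002, -1.0]]
ft_force: [-0.5, 0.0, -0.4]
grip_width: 0.06
```

```bash
python3 - <<'E'
from rig import status, eyes
import cv2
s=status.observe(); print(s["time_s"],s["position"],s["ft_force"],s["grip_width"])
for n in ["side","wrist"]:
    im=eyes.get_image(n); cv2.imwrite(f"pics/{n}1.png",im["pixels"][:,:,::-1])
E
```

```text
2.15 [0.52647964 0.13284862 0.1678933 ] [-0.51381754  0.03318113 -0.36233524] 0.05999831155380738
```

View pics/side1.png

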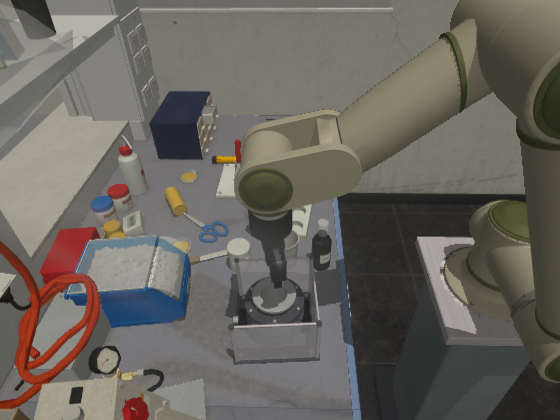

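View pics/wrist1.png

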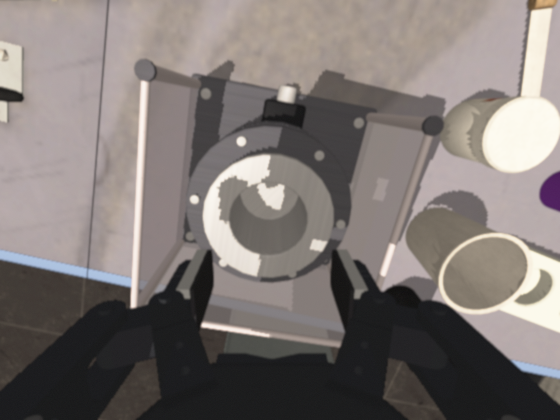

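Request:
play_rows(targets="0 0 0.01 0 0.3; 0 0 0.02 0 0.3; 0 0 0.025 0 0.3; 0 0 0.025 0 0.3")

```text
time_s: 2.65
position: [0.5281, 0.1332, 0.1457]
tool_rot: [[0.969, 0.247, -0.001], [0.247, -0.969, -0.0], [-0.001, -0.0, -1.0]]
ft_force: [0.2, -0.4, 0.4]
grip_width: 0.0599
```

```bash
cat >> h.py <<'E'
def wim(s,im):
    T=np.eye(4);T[:3,:3]=s["tool_rot"];T[:3,3]=s["position"]; im=dict(im); im["world_to_cam"]=np.linalg.inv(T@im["T_tool_cam"]); return im
E
python3 - <<'E'
from rig import status, eyes
from h import *
s=status.observe(); im=wim(s,eyes.get_image("wrist")); print(s["position"],s["ft_force"])
X=cloud(im);Z=X[...,2]; m=(abs(Z-.1156)<.004); m[:100]=0;m[290:]=0;m[:,:150]=0;m[:,400:]=0
m=m.astype(np.uint8); cv2.imwrite("pics/w2.png",im["pixels"][:,:,::-1]); cv2.imwrite("pics/m2.png",m*255)
n,l,st,_=cv2.connectedComponentsWithStats(m); print(st)
i=1+st[1:,4].argmax(); q=X[l==i]; print(np.median(q[:,2]))
r=np.linalg.norm(q[:,:2]-[.5295,.138],axis=1); print(np.percentile(r,[0,5,50,95,100]))
cs,h=cv2.findContours((l==i).astype(np.uint8),cv2.RETR_CCOMP,cv2.CHAIN_APPROX_NONE)
for c in cs:
    if len(c)>40: p=np.array([ray(im,u,v,np.median(q[:,2]))[:2] for u,v in c[:,0]]);print(len(c),circ(p))
E
```

```text
[0.52813652 0.13320089 0.14567466] [ 0.23201165 -0.35009001  0.38071383]
[[     0      0    560    420 224925]
 [   194    160    147    130   9960]
 [   381    235     19     55    315]]
0.11624831503165112
[0.02465657 0.02720782 0.03658419 0.04527142 0.0475684 ]
417 (array([0.53233509, 0.1363326 ]), np.float64(0.04402416814872388))
236 (array([0.5314474 , 0.13651097]), np.float64(0.026259949230532268))
```

View pics/w2.png

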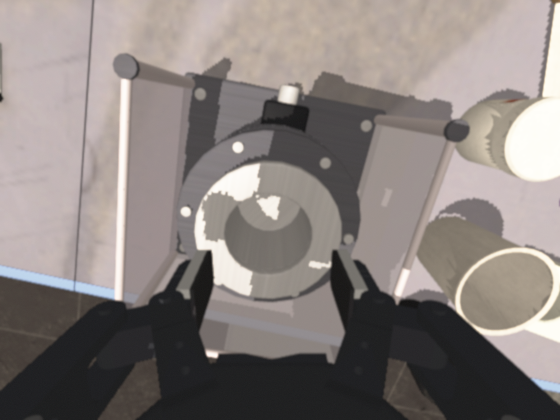

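View pics/m2.png

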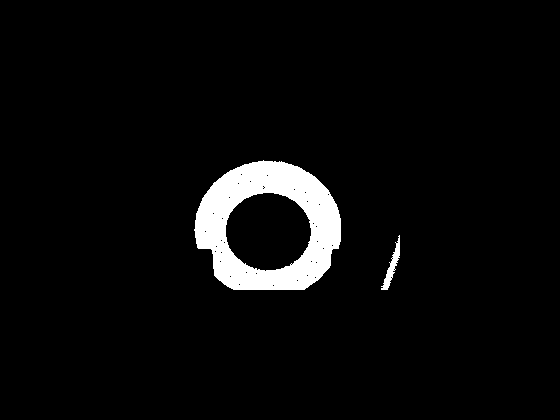

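Request:
play_rows(targets="0.0035 -0.0035 0.01 0 0.3; 0.0035 -0.0035 0.02 0 0.3; 0.0035 -0.0035 0.025 0 0.3; 0.0035 -0.0035 0.028 0 0.3; 0.0035 -0.0035 0.03 0 0.3")

```text
time_s: 3.2
position: [0.5309, 0.1375, 0.116]
tool_rot: [[0.969, 0.247, -0.0], [0.247, -0.969, -0.0], [-0.0, -0.0, -1.0]]
ft_force: [-0.1, -1.0, -0.1]
grip_width: 0.0599
```

Request:
play_rows(targets="0 0 0.002 0 0.3; 0 0 0.004 0 0.3; 0 0 0.006 0 0.3; 0 0 0.006 0 0.3")

```text
time_s: 3.6
position: [0.531, 0.1375, 0.1103]
tool_rot: [[0.969, 0.247, 0.0], [0.247, -0.969, 0.0], [0.0, 0.0, -1.0]]
ft_force: [-0.6, 0.1, -0.5]
grip_width: 0.0596
```

Request:
play_rows(targets="0 0 0.002 0 0.3; 0 0 0.004 0 0.3; 0 0 0.004 0 0.3")

```text
time_s: 3.9
position: [0.5311, 0.1375, 0.1068]
tool_rot: [[0.969, 0.247, 0.001], [0.247, -0.969, 0.0], [0.001, 0.0, -1.0]]
ft_force: [-1.0, -0.5, 4.9]
grip_width: 0.0595
```

Request:
play_rows(targets="0 0 0.002 0 0.3; 0 0 0.004 0 0.3; 0 0 0.004 0 0.3")

```text
time_s: 4.2
position: [0.5311, 0.1375, 0.1028]
tool_rot: [[0.969, 0.247, 0.001], [0.247, -0.969, 0.0], [0.001, 0.0, -1.0]]
ft_force: [-1.9, 1.2, 3.9]
grip_width: 0.0599
```

Request:
play_rows(targets="0 0 0.002 0 0.3; 0 0 0.004 0 0.3; 0 0 0.004 0 0.3")

```text
time_s: 4.5
position: [0.5311, 0.1375, 0.099]
tool_rot: [[0.969, 0.247, 0.001], [0.247, -0.969, 0.0], [0.001, 0.0, -1.0]]
ft_force: [-1.7, -0.1, 6.2]
grip_width: 0.0596
```

Request:
play_rows(targets="0 0 0.001 0 0.3; 0 0 0.002 0 0.3; 0 0 0.002 0 0.3")

```text
time_s: 4.8
position: [0.5311, 0.1376, 0.0988]
tool_rot: [[0.969, 0.247, 0.002], [0.247, -0.969, -0.0], [0.002, 0.001, -1.0]]
ft_force: [-7.3, -1.2, 23.3]
grip_width: 0.0601
```

Request:
play_rows(targets="0 0 0.001 0 0.3; 0 0 0.001 0 0.3")

```text
time_s: 5.0
position: [0.5312, 0.1376, 0.0988]
tool_rot: [[0.969, 0.247, 0.003], [0.247, -0.969, -0.0], [0.003, 0.001, -1.0]]
ft_force: [-12.1, -2.0, 31.0]
grip_width: 0.0597
```

It has reached the hard stop: the force rose to 31 N with no further travel. I'll retreat and check the rim height.

Request:
play_rows(targets="0 0 -0.01 0 0.3; 0 0 -0.04 0 0.3; 0 0 -0.08 0 0.3; 0 0 -0.12 0 0; 0 0 -0.12 0 0")

```text
time_s: 5.5
position: [0.5329, 0.1377, 0.2205]
tool_rot: [[0.969, 0.247, 0.01], [0.247, -0.969, 0.0], [0.01, 0.002, -1.0]]
ft_force: [0.6, -0.3, -0.9]
grip_width: 0.0851
```

```bash
python3 - <<'E'
from rig import status, eyes
from h import *
s=status.observe(); im=wim(s,eyes.get_image("wrist")); print(s["time_s"],s["position"],s["ft_force"])
X=cloud(im);Z=X[...,2]; R=np.hypot(X[...,0]-.5305,X[...,1]-.1372)
m=(R<.05)&(R>.023)&(Z>.0985); q=Z[m&(R>.03)&(R<.043)]; print("rim z",np.median(q),len(q)); print("ring z",np.median(Z[(R>.05)&(R<.06)&(Z>.08)&(Z<.11)]))
cs,h=cv2.findContours((m&(Z<.11)).astype(np.uint8),cv2.RETR_CCOMP,cv2.CHAIN_APPROX_NONE)
for c in cs:
    if len(c)>40: p=np.array([ray(im,u,v,.104)[:2] for u,v in c[:,0]]);print(len(c),circ(p))
cv2.imwrite("pics/w3.png",im["pixels"][:,:,::-1])
E
```

```text
5.5 [0.53291069 0.13769421 0.22051771] [ 0.56261792 -0.31135318 -0.90047666]
rim z 0.3005555227942419 14140
ring z 0.09701000340472529
284 (array([0.53053531, 0.13632504]), np.float64(0.045289949687625466))
165 (array([0.53119296, 0.13644276]), np.float64(0.02650717447735106))
```

View pics/w3.png

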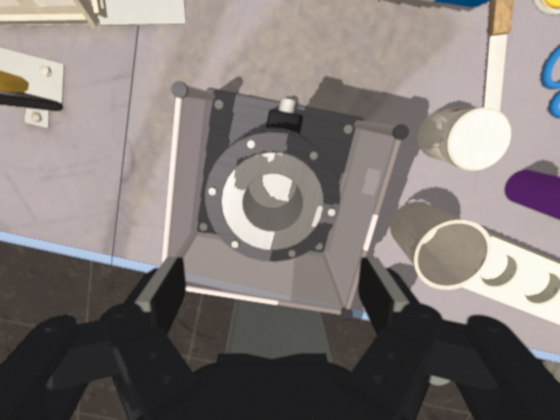

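Request:
play_rows(targets="-0.0182 0.0447 0 0 0; -0.0364 0.0894 0 0 0; -0.0546 0.1341 0 0 0; -0.0728 0.1788 0 0 0; -0.091 0.2235 0 0 0")

```text
time_s: 6.05
position: [0.497, -0.1031, 0.2141]
tool_rot: [[0.969, 0.247, -0.002], [0.247, -0.969, 0.001], [-0.002, -0.001, -1.0]]
ft_force: [0.6, -1.1, -0.2]
grip_width: 0.0853
```

Request:
play_rows(targets="-0.0182 0.0447 0 0 0; -0.0364 0.0894 0 0 0; -0.0546 0.1341 0 0 0; -0.0728 0.1788 0 0 0; -0.0728 0.1788 0 0 0")

```text
time_s: 6.55
position: [0.4703, -0.2976, 0.2132]
tool_rot: [[0.97, 0.242, -0.002], [0.242, -0.97, 0.001], [-0.002, -0.001, -1.0]]
ft_force: [0.3, 1.1, 0.1]
grip_width: 0.0853
```

```bash
python3 - <<'E'
from rig import status, eyes
from h import *
s=status.observe(); im=wim(s,eyes.get_image("wrist")); print(s["time_s"],s["position"],s["tool_rot"].round(3).tolist())
X=cloud(im);Z=X[...,2]; hsv=cv2.cvtColor(im["pixels"],cv2.COLOR_RGB2HSV)
a=(hsv[...,0]>14)&(hsv[...,0]<28)&(hsv[...,1]>110)&(abs(Z-.11)<.006)
n,l,st,_=cv2.connectedComponentsWithStats(a.astype(np.uint8)); i=1+st[1:,4].argmax();print(st[i]); q=X[l==i];print(np.median(q[:,2]),q.mean(0))
c=max(cv2.findContours((l==i).astype(np.uint8),cv2.RETR_EXTERNAL,cv2.CHAIN_APPROX_NONE)[0],key=len)
print(circ(np.array([ray(im,u,v,.11)[:2] for u,v in c[:,0]])))
cv2.imwrite("pics/w4.png",im["pixels"][:,:,::-1])
im=eyes.get_image("side"); X=cloud(im);Z=X[...,2]; cv2.imwrite("pics/s4.png",im["pixels"][:,:,::-1])
R=np.hypot(X[...,0]-.5305,X[...,1]-.1372);q=Z[(R>.03)&(R<.043)&(Z>.09)&(Z<.122)];print("rim z side",np.median(q),len(q),q.std())
m=((R<.05)&(abs(Z-.104)<.004)).astype(np.uint8)
for c in cv2.findContours(m,cv2.RETR_CCOMP,cv2.CHAIN_APPROX_NONE)[0]:
    if len(c)>40: print(len(c),circ(np.array([ray(im,u,v,.104)[:2] for u,v in c[:,0]])))
E
```

```text
6.55 [ 0.47026571 -0.2975934   0.21323075] [[0.97, 0.242, -0.002], [0.242, -0.97, 0.001], [-0.002, -0.001, -1.0]]
[ 245  172   49   49 1873]
0.11084562642150117 [ 0.47539521 -0.2942493   0.11070377]
(array([ 0.47477399, -0.29439312]), np.float64(0.0207818328220883))
rim z side 0.10444585613967063 565 0.001073438784399526
117 (array([0.52956261, 0.13776505]), np.float64(0.045226478492814186))
68 (array([0.52932457, 0.13807168]), np.float64(0.02705398999028076))
```

View pics/w4.png

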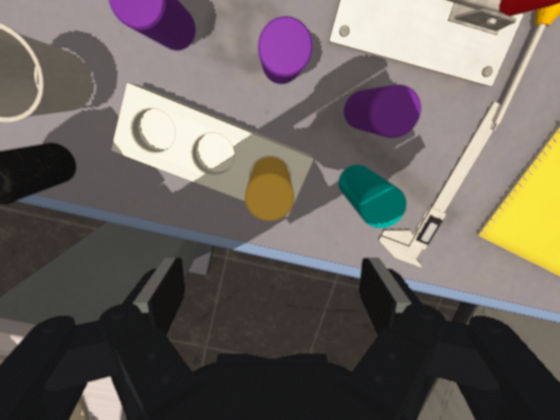

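View pics/s4.png

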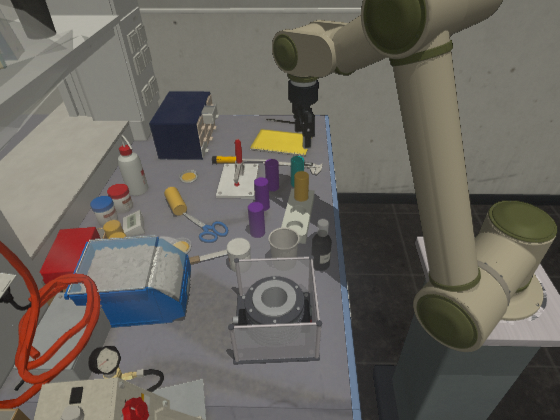

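The rim now reads 0.1044 in the side view, so the sleeve is home. The slug in the wrist view at (269,195) is centred at (0.4748,-0.2944), 2–3 mm from the side view's figure. I'll go between the two.

Request:
play_rows(targets="0.005 -0.0035 0.03 0 0; 0.005 -0.0035 0.06 0 0; 0.005 -0.0035 0.08 0 0; 0.005 -0.0035 0.08 0 0")

```text
time_s: 7.05
position: [0.4748, -0.2857, 0.1325]
tool_rot: [[0.969, 0.249, -0.005], [0.249, -0.969, 0.005], [-0.003, -0.006, -1.0]]
ft_force: [-0.3, 1.4, 0.1]
grip_width: 0.0854
```

```bash
python3 - <<'E'
from rig import status, eyes
from h import *
s=status.observe(); i0=eyes.get_image("wrist"); im=wim(s,i0); print(s["time_s"],s["position"],s["tool_rot"].round(3).tolist())
X=cloud(im);Z=X[...,2]; hsv=cv2.cvtColor(im["pixels"],cv2.COLOR_RGB2HSV)
a=(hsv[...,0]>14)&(hsv[...,0]<28)&(hsv[...,1]>110)&(abs(Z-.11)<.006)
n,l,st,_=cv2.connectedComponentsWithStats(a.astype(np.uint8)); i=1+st[1:,4].argmax();print(st[i])
c=max(cv2.findContours((l==i).astype(np.uint8),cv2.RETR_EXTERNAL,cv2.CHAIN_APPROX_NONE)[0],key=len)
cc=circ(np.array([ray(im,u,v,.11)[:2] for u,v in c[:,0]]));print(cc, "in tool:",s["tool_rot"].T@(np.r_[cc[0],.11]-s["position"]))
cv2.imwrite("pics/w5.png",im["pixels"][:,:,::-1])
E
```

```text
7.05 [ 0.47484822 -0.28568452  0.13252267] [[0.969, 0.249, -0.005], [0.249, -0.969, 0.005], [-0.003, -0.006, -1.0]]
[ 252  212   69   67 3606]
(array([ 0.4751411 , -0.29445382]), np.float64(0.021134510479639)) in tool: [-0.00182274  0.00869232  0.02248063]
```

View pics/w5.png

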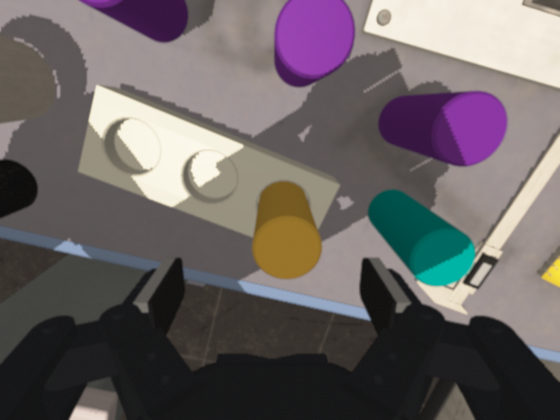

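Request:
play_rows(targets="-0.002 0.0075 0 0 0; -0.002 0.0075 0.005 0 0; -0.002 0.0075 0.01 0 0")

```text
time_s: 7.4
position: [0.4758, -0.2963, 0.1258]
tool_rot: [[0.969, 0.247, 0.001], [0.247, -0.969, -0.001], [0.001, 0.001, -1.0]]
ft_force: [0.4, 0.1, 0.8]
grip_width: 0.0855
```

```bash
python3 - <<'E'
from rig import status, eyes
from h import *
s=status.observe(); i0=eyes.get_image("wrist"); im=wim(s,i0); print(s["time_s"],s["position"],s["tool_rot"].round(3).tolist())
X=cloud(im);Z=X[...,2]; hsv=cv2.cvtColor(im["pixels"],cv2.COLOR_RGB2HSV)
a=(hsv[...,0]>14)&(hsv[...,0]<28)&(hsv[...,1]>110)&(abs(Z-.11)<.006)
n,l,st,_=cv2.connectedComponentsWithStats(a.astype(np.uint8)); i=1+st[1:,4].argmax();print(st[i])
c=max(cv2.findContours((l==i).astype(np.uint8),cv2.RETR_EXTERNAL,cv2.CHAIN_APPROX_NONE)[0],key=len)
cc=circ(np.array([ray(im,u,v,.11)[:2] for u,v in c[:,0]]));print(cc, "in tool:",s["tool_rot"].T@(np.r_[cc[0],.11]-s["position"]))
E
```

```text
7.4 [ 0.47583349 -0.29627539  0.12579187] [[0.969, 0.247, 0.001], [0.247, -0.969, -0.001], [0.001, 0.001, -1.0]]
[ 233  213   72   69 3853]
(array([ 0.47535897, -0.29439679]), np.float64(0.021029957760480736)) in tool: [-1.00939201e-05 -1.95978275e-03  1.57891268e-02]
```

Request:
play_rows(targets="-0.0005 -0.0022 0.015 0 0; -0.0005 -0.0022 0.035 0 0; -0.0005 -0.0022 0.055 0 0; -0.0005 -0.0022 0.067 0 0; -0.0005 -0.0022 0.067 0 0")

```text
time_s: 7.95
position: [0.4741, -0.2934, 0.0571]
tool_rot: [[0.969, 0.247, -0.002], [0.247, -0.969, 0.002], [-0.001, -0.002, -1.0]]
ft_force: [-0.2, 0.2, -0.1]
grip_width: 0.0855
```

Request:
play_rows(targets="0 0 0 0 0; 0 0 0 0 0.2; 0 0 0 0 0.4; 0 0 0 0 0.7; 0 0 0 0 0.7", force=40)

```text
time_s: 8.45
position: [0.4748, -0.2941, 0.059]
tool_rot: [[0.969, 0.247, 0.001], [0.247, -0.969, -0.001], [0.001, 0.001, -1.0]]
ft_force: [-0.3, 1.0, 4.5]
grip_width: 0.0417
```

Request:
play_rows(targets="0 0 -0.005 0 0.7; 0 0 -0.015 0 0.7; 0 0 -0.03 0 0.7; 0 0 -0.05 0 0.7; 0 0 -0.08 0 0.7")

```text
time_s: 8.95
position: [0.474, -0.2934, 0.1386]
tool_rot: [[0.969, 0.247, -0.002], [0.247, -0.969, 0.002], [-0.001, -0.002, -1.0]]
ft_force: [1.6, 0.4, -1.2]
grip_width: 0.0413
```

Request:
play_rows(targets="0 0 -0.03 0 0.7; 0 0 -0.06 0 0.7; 0 0 -0.09 0 0.7; 0 0 -0.11 0 0.7; 0 0 -0.11 0 0.7")

```text
time_s: 9.45
position: [0.4751, -0.2943, 0.2515]
tool_rot: [[0.969, 0.247, 0.004], [0.247, -0.969, -0.004], [0.003, 0.005, -1.0]]
ft_force: [0.5, -0.4, -1.6]
grip_width: 0.0415
```

```bash
python3 - <<'E'
from rig import status, eyes
from h import *
s=status.observe(); print(s["time_s"],s["position"],s["tool_rot"].round(3).tolist(),s["grip_width"],s["ft_force"])
im=eyes.get_image("side"); cv2.imwrite("pics/s6.png",im["pixels"][:,:,::-1])
im=eyes.get_image("wrist"); cv2.imwrite("pics/w6.png",im["pixels"][:,:,::-1])
E
```

```text
9.45 [ 0.47513016 -0.29434826  0.25152438] [[0.969, 0.247, 0.004], [0.247, -0.969, -0.004], [0.003, 0.005, -1.0]] 0.04154836559760308 [ 0.45337818 -0.40447011 -1.56050946]
```

View pics/s6.png

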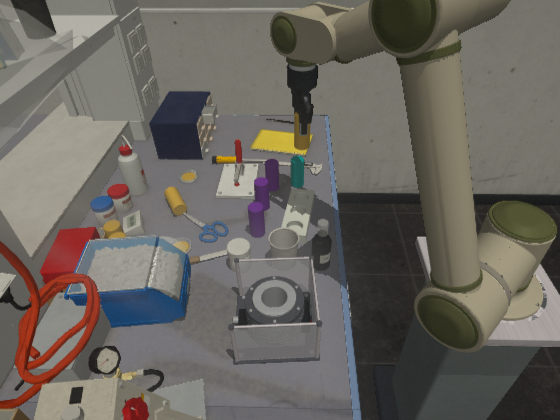

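View pics/w6.png

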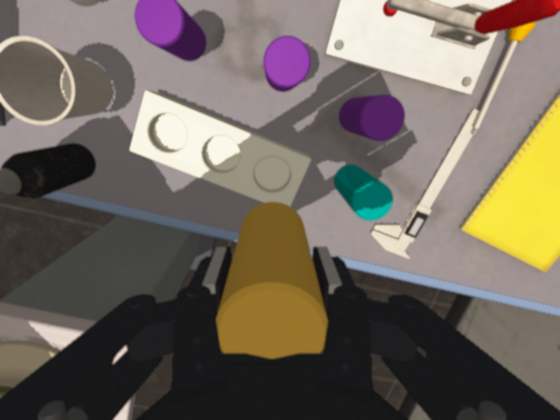

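The slug is held and upright: side view at (302,130), and in the wrist view all three wells are empty. Now I'll carry it across with the foot at about z=0.205.

Request:
play_rows(targets="0.01 -0.0252 0 0 0.7; 0.026 -0.0656 0 0 0.7; 0.042 -0.106 0 0 0.7; 0.058 -0.1464 0 0 0.7; 0.074 -0.1868 0 0 0.7")

```text
time_s: 10.05
position: [0.4994, -0.0927, 0.2467]
tool_rot: [[0.969, 0.247, -0.003], [0.247, -0.969, 0.001], [-0.002, -0.002, -1.0]]
ft_force: [1.4, -0.2, -0.8]
grip_width: 0.0414
```

Request:
play_rows(targets="0.016 -0.0404 0 0 0.7; 0.032 -0.0808 0 0 0.7; 0.048 -0.1212 0 0 0.7; 0.064 -0.1616 0 0 0.7; 0.074 -0.1868 0 0 0.7")

```text
time_s: 10.55
position: [0.5248, 0.1075, 0.2466]
tool_rot: [[0.968, 0.249, -0.003], [0.249, -0.968, 0.001], [-0.003, -0.001, -1.0]]
ft_force: [0.4, -0.5, -2.7]
grip_width: 0.0415
```

Request:
play_rows(targets="0.006 -0.0151 0 0 0.7; 0.0095 -0.024 0 0 0.7; 0.012 -0.0303 0 0 0.7; 0.012 -0.0303 0 0 0.7; 0.012 -0.0303 0 0 0.7")

```text
time_s: 11.05
position: [0.5297, 0.1364, 0.248]
tool_rot: [[0.969, 0.247, -0.001], [0.247, -0.969, -0.0], [-0.001, 0.0, -1.0]]
ft_force: [0.6, 0.8, -0.7]
grip_width: 0.0412
```

Request:
play_rows(targets="0 0 0 0 0.7; 0 0 0 0 0.7; 0 0 0 0 0.7")

```text
time_s: 11.35
position: [0.5298, 0.1367, 0.2484]
tool_rot: [[0.969, 0.247, 0.0], [0.247, -0.969, 0.0], [0.0, 0.0, -1.0]]
ft_force: [-0.3, -0.3, -1.7]
grip_width: 0.0416
```

```bash
cat > meas.py <<'E'
from rig import status, eyes
from h import *
import sys
s=status.observe(); print(s["time_s"],s["position"],s["tool_rot"].round(4).tolist(),s["grip_width"],s["ft_force"].round(1))
for n in ["side","scene"]:
    im=eyes.get_image(n); cv2.imwrite(f"pics/{n}{sys.argv[1]}.png",im["pixels"][:,:,::-1]); X=cloud(im);Z=X[...,2]; hsv=cv2.cvtColor(im["pixels"],cv2.COLOR_RGB2HSV)
    tc=s["position"]
    R=np.hypot(X[...,0]-tc[0],X[...,1]-tc[1])
    a=(hsv[...,0]>14)&(hsv[...,0]<28)&(hsv[...,1]>90)&(R<.035)
    q=X[a]; print(n,len(q),q.min(0).round(4),q.max(0).round(4))
    if len(q)<30: continue
    zl=np.percentile(q[:,2],[2,50,98]); print("z",zl)
    from scipy.optimize import least_squares
    # known-radius vertical/tilted axis
    f=lambda p:np.hypot(q[:,0]-p[0]-p[2]*(q[:,2]-q[:,2].mean()),q[:,1]-p[1]-p[3]*(q[:,2]-q[:,2].mean()))-.0212
    r=least_squares(f,[tc[0],tc[1],0,0],loss="soft_l1",f_scale=.001); print("axis",r.x.round(4),"zmean",q[:,2].mean(),"rms",np.sqrt(np.mean(r.fun**2)))
    g=least_squares(lambda p:np.hypot(q[:,0]-p[0],q[:,1]-p[1])-.0212,tc[:2],loss="soft_l1",f_scale=.001); print("vertical fit",g.x.round(4))
    cand=np.hypot(X[...,0]-.5303,X[...,1]-.1372); m=((cand<.05)&(abs(Z-.104)<.004)&~a); print("rim n",m.sum(), np.median(Z[m]) if m.any() else 0)
    v,u=np.nonzero(a); print("px",u.min(),u.max(),v.min(),v.max())
E
python3 meas.py 7
```

```text
11.35 [0.52978052 0.13667486 0.24839579] [[0.9691, 0.2467, 0.0001], [0.2467, -0.9691, 0.0], [0.0001, 0.0, -1.0]] 0.04155998704364808 [-0.3 -0.3 -1.7]
side 406 [0.508  0.132  0.2046] [0.5477 0.1584 0.3008]
z [0.20673541 0.23230075 0.29942012]
axis [ 0.5285  0.1363 -0.0213  0.0227] zmean 0.23843076000754374 rms 0.0012494391616749876
vertical fit [0.5287 0.1361]
rim n 876 0.10410442308273077
px 260 283 226 272
scene 398 [0.5001 0.1021 0.2049] [0.5494 0.1659 0.4447]
z [0.20589096 0.25389235 0.29970103]
axis [ 0.5246  0.1356  0.0321 -0.0281] zmean 0.2562650611312892 rms 0.0038740601626617854
vertical fit [0.5243 0.1361]
rim n 178 0.10278199674188442
px 217 233 60 143
```

View pics/side7.png

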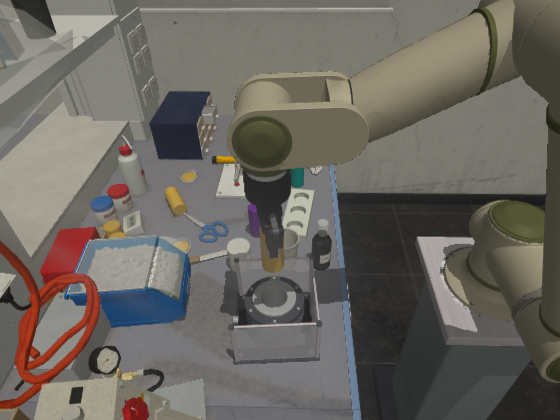

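View pics/scene7.png

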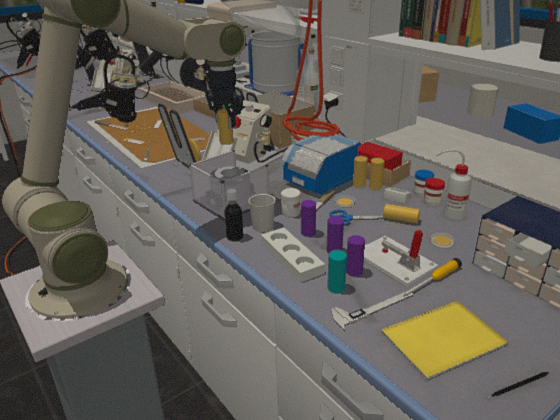

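In the side view's frame the slug is at (0.5287, 0.1361) and the sleeve at (0.5294, 0.138). I'll correct by 2 mm, lower partway and measure again.

Request:
play_rows(targets="0.001 -0.0018 0.01 0 0.7; 0.001 -0.0018 0.03 0 0.7; 0.001 -0.0018 0.05 0 0.7; 0.001 -0.0018 0.06 0 0.7; 0.001 -0.0018 0.06 0 0.7")

```text
time_s: 11.95
position: [0.5297, 0.139, 0.1868]
tool_rot: [[0.969, 0.247, -0.003], [0.247, -0.969, -0.0], [-0.003, -0.001, -1.0]]
ft_force: [-0.8, 0.5, -1.9]
grip_width: 0.0418
```

Request:
play_rows(targets="0 0 0 0 0.7; 0 0 0 0 0.7; 0 0 0 0 0.7")

```text
time_s: 12.25
position: [0.5306, 0.139, 0.1891]
tool_rot: [[0.969, 0.247, 0.002], [0.247, -0.969, 0.0], [0.001, 0.0, -1.0]]
ft_force: [-0.4, 0.3, -1.9]
grip_width: 0.0414
```

```bash
python3 meas.py 8; python3 -c "
import cv2
i=cv2.imread('pics/side8.png')[200:380,200:360];cv2.imwrite('pics/c8.png',cv2.resize(i,None,fx=3.3,fy=3.3,interpolation=cv2.INTER_CUBIC))
i=cv2.imread('pics/scene8.png')[60:240,160:300];cv2.imwrite('pics/d8.png',cv2.resize(i,None,fx=3.3,fy=3.3,interpolation=cv2.INTER_CUBIC))"
```

```text
12.25 [0.53060372 0.13904435 0.18907979] [[0.969, 0.2472, 0.0015], [0.2472, -0.969, 0.0001], [0.0015, 0.0003, -1.0]] 0.041398466334766286 [-0.4  0.3 -1.9]
side 368 [0.5087 0.1323 0.1444] [0.549  0.1665 0.2423]
z [0.14658221 0.17261465 0.23893045]
axis [ 0.5293  0.1387 -0.0136  0.0181] zmean 0.17807235329120819 rms 0.0007934144623687596
vertical fit [0.5294 0.1385]
rim n 699 0.10420860274486478
px 261 283 250 293
scene 390 [0.5005 0.112  0.1433] [0.54   0.169  0.2549]
z [0.1455731  0.19366253 0.24062653]
axis [ 0.5251  0.1379  0.0287 -0.0394] zmean 0.19550164622871033 rms 0.003937744807910578
vertical fit [0.5248 0.1386]
rim n 170 0.10330251379869748
px 218 234 128 162
```

View pics/c8.png

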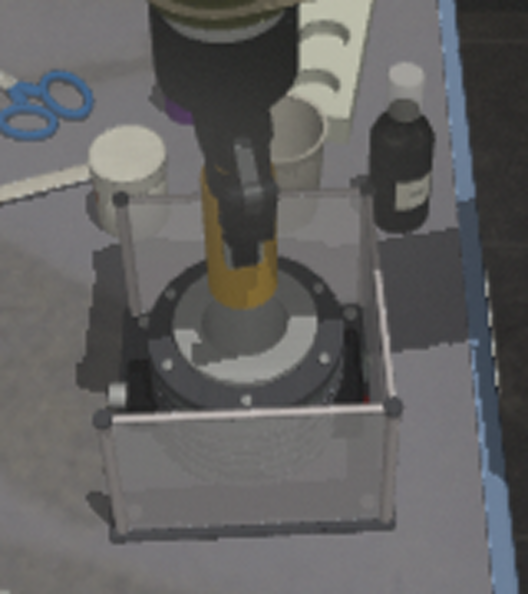

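View pics/d8.png

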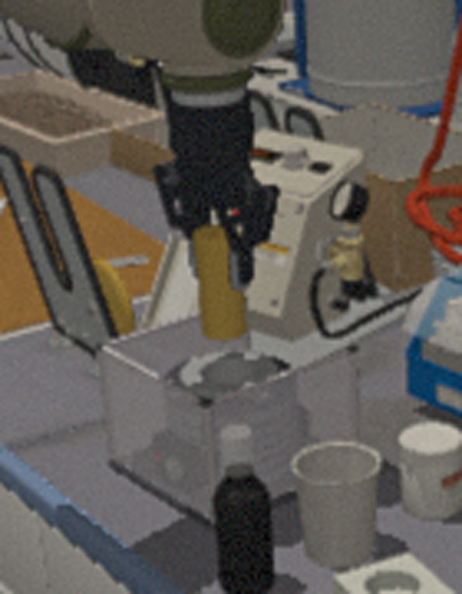

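Side view: slug axis (0.5293, 0.1386) against sleeve (0.5294, 0.138), and the foot is at z≈0.143. I'll lower 28 mm so it ends about 11 mm above the rim.

Request:
play_rows(targets="0 0.0003 0.007 0 0.7; 0 0.0003 0.014 0 0.7; 0 0.0003 0.021 0 0.7; 0 0.0003 0.026 0 0.7; 0 0.0003 0.028 0 0.7")

```text
time_s: 12.85
position: [0.5301, 0.1387, 0.1595]
tool_rot: [[0.969, 0.247, -0.001], [0.247, -0.969, -0.0], [-0.001, -0.0, -1.0]]
ft_force: [0.5, -0.5, -1.7]
grip_width: 0.0418
```

Request:
play_rows(targets="0 0 0 0 0.7; 0 0 0 0 0.7; 0 0 0 0 0.7; 0 0 0 0 0.7; 0 0 0 0 0.7")

```text
time_s: 13.35
position: [0.5304, 0.1387, 0.1605]
tool_rot: [[0.969, 0.247, 0.0], [0.247, -0.969, 0.0], [0.0, 0.0, -1.0]]
ft_force: [0.5, -0.4, -1.8]
grip_width: 0.0415
```

```bash
python3 meas.py 9; python3 - <<'E'
from h import *; import pickle
for n in("side","scene"):
    im=pickle.load(open(n+"0.pkl","rb")); px=cv2.imread(f"pics/{n}9.png"); hsv=cv2.cvtColor(px,cv2.COLOR_BGR2HSV)
    R=im["world_to_cam"][:3,:3]; rt=R[0]*[1,1,0]; rt/=np.linalg.norm(rt); print(n,"right dir",rt.round(2))
    for z in (.12,.125,.13,.14):
        p=np.array([.5294,.138,z]); l=proj(im,p-rt*.0212); r=proj(im,p+rt*.0212); v=int(round((l[1]+r[1])/2+ (8 if n=="side" else 5)))
        row=hsv[v,190:320]; a=np.nonzero((row[:,0]>14)&(row[:,0]<28)&(row[:,1]>100))[0]+190
        print(z,"pred",l.round(1),r.round(1),"row",v,a.min() if len(a) else 0,a.max() if len(a) else 0,len(a))
i=cv2.imread('pics/side9.png')[200:380,200:360];cv2.imwrite('pics/c9.png',cv2.resize(i,None,fx=3.3,fy=3.3,interpolation=cv2.INTER_CUBIC))
i=cv2.imread('pics/scene9.png')[60:240,160:300];cv2.imwrite('pics/d9.png',cv2.resize(i,None,fx=3.3,fy=3.3,interpolation=cv2.INTER_CUBIC))
E
```

```text
13.35 [0.53042939 0.13874449 0.16048404] [[0.969, 0.2472, 0.0003], [0.2472, -0.969, 0.0], [0.0003, 0.0001, -1.0]] 0.04148437700443333 [ 0.5 -0.4 -1.8]
side 348 [0.509  0.1349 0.1165] [0.549  0.1725 0.2135]
z [0.11794972 0.1454851  0.21054065]
axis [ 0.529   0.1384 -0.0175  0.0241] zmean 0.15096287510066295 rms 0.0011729749400926756
vertical fit [0.5292 0.1382]
rim n 687 0.10427323973427369
px 262 283 261 302
scene 386 [0.4991 0.1067 0.113 ] [0.5415 0.1637 0.2245]
z [0.11715525 0.16377848 0.21202218]
axis [ 0.5251  0.1379  0.0374 -0.0324] zmean 0.16622678651988612 rms 0.003990722235426153
vertical fit [0.5247 0.1385]
rim n 143 0.10303001171779129
px 219 234 137 171
side right dir [-1.   -0.03 -0.  ]
0.12 pred [263.2 292.4] [283.9 292.3] row 300 268 279 12
0.125 pred [263.1 290.9] [283.9 290.8] row 299 266 281 16
0.13 pred [263.  289.4] [283.8 289.3] row 297 265 282 18
0.14 pred [262.7 286.2] [283.8 286.1] row 294 264 283 20
scene right dir [ 0.79 -0.61 -0.  ]
0.12 pred [222.4 166.5] [236.2 166.3] row 171 225 229 5
0.125 pred [222.3 165. ] [236.  164.8] row 170 223 232 10
0.13 pred [222.2 163.6] [235.9 163.3] row 168 222 234 13
0.14 pred [221.9 160.6] [235.7 160.3] row 165 222 234 13
```

View pics/c9.png

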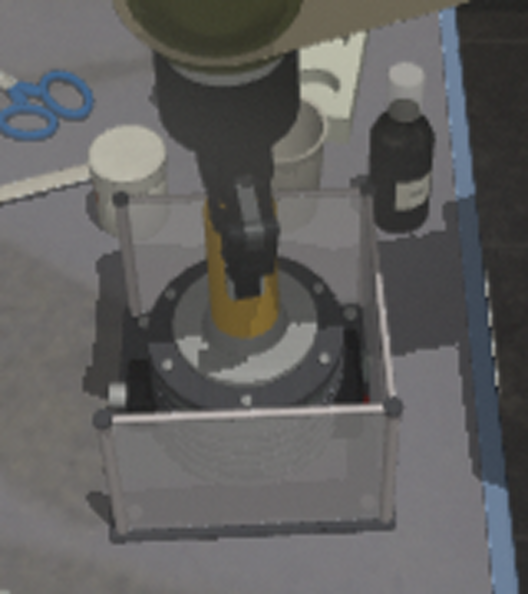

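View pics/d9.png

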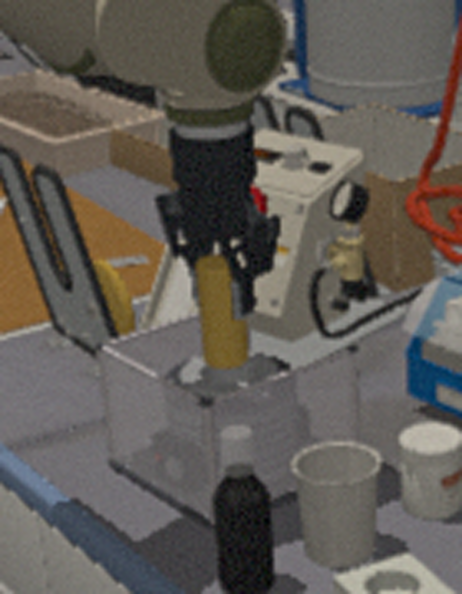

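Centring agrees within about 1.5 mm in both views. Before handing in I'll check the slug's lean from its silhouette edges.

```bash
python3 - <<'E'
from h import *; import pickle
for n,rg in(("side",(255,300)),("scene",(205,250))):
    im=pickle.load(open(n+"0.pkl","rb")); px=cv2.imread(f"pics/{n}9.png"); hsv=cv2.cvtColor(px,cv2.COLOR_BGR2HSV)
    R=im["world_to_cam"][:3,:3]; rt=R[0]*[1,1,0]; rt/=np.linalg.norm(rt)
    o=-R.T@im["world_to_cam"][:3,3]; out=[]
    for z in np.arange(.125,.212,.008):
        p=np.array([.5294,.138,z]); w=(p-o)*[1,1,0]; w/=np.linalg.norm(w); t=np.array([-w[1],w[0],0]); t*=np.sign(t@rt)
        l=proj(im,p-t*.0212); r=proj(im,p+t*.0212)
        res=[]
        for e,s in((l,-1),(r,1)):
            v=int(round(e[1])); row=hsv[v,rg[0]:rg[1]]; a=np.nonzero((row[:,0]>13)&(row[:,0]<28)&(row[:,1]>90))[0]+rg[0]
            res.append((round(e[0],1),(a.min()-.5 if s<0 else a.max()+.5) if len(a) else None))
        print(n,round(z,3),"left pred/obs",res[0],"right",res[1])
E
```

```text
side 0.125 left pred/obs (np.float64(263.1), np.float64(263.5)) right (np.float64(283.9), np.float64(283.5))
side 0.133 left pred/obs (np.float64(262.9), np.float64(263.5)) right (np.float64(283.8), np.float64(283.5))
side 0.141 left pred/obs (np.float64(262.7), np.float64(262.5)) right (np.float64(283.7), np.float64(283.5))
side 0.149 left pred/obs (np.float64(262.5), np.float64(262.5)) right (np.float64(283.7), np.float64(283.5))
side 0.157 left pred/obs (np.float64(262.3), np.float64(262.5)) right (np.float64(283.6), np.float64(267.5))
side 0.165 left pred/obs (np.float64(262.1), np.float64(262.5)) right (np.float64(283.5), np.float64(266.5))
side 0.173 left pred/obs (np.float64(261.9), np.float64(262.5)) right (np.float64(283.5), np.float64(266.5))
side 0.181 left pred/obs (np.float64(261.7), np.float64(262.5)) right (np.float64(283.4), np.float64(266.5))
side 0.189 left pred/obs (np.float64(261.5), np.float64(262.5)) right (np.float64(283.3), np.float64(264.5))
side 0.197 left pred/obs (np.float64(261.2), np.float64(261.5)) right (np.float64(283.3), np.float64(263.5))
side 0.205
[... 608 characters left out ...]
t (np.float64(235.4), np.float64(230.5))
scene 0.165 left pred/obs (np.float64(221.3), np.float64(220.5)) right (np.float64(235.2), np.float64(229.5))
scene 0.173 left pred/obs (np.float64(221.1), np.float64(219.5)) right (np.float64(235.1), np.float64(229.5))
scene 0.181 left pred/obs (np.float64(220.9), np.float64(204.5)) right (np.float64(234.9), np.float64(229.5))
scene 0.189 left pred/obs (np.float64(220.7), np.float64(204.5)) right (np.float64(234.7), np.float64(229.5))
scene 0.197 left pred/obs (np.float64(220.5), np.float64(204.5)) right (np.float64(234.6), np.float64(230.5))
scene 0.205 left pred/obs (np.float64(220.3), np.float64(204.5)) right (np.float64(234.4), np.float64(228.5))
```

```bash
python3 - <<'E'
from h import *; import pickle
im=pickle.load(open("scene0.pkl","rb")); hsv=cv2.cvtColor(im["pixels"],cv2.COLOR_RGB2HSV)
R=im["world_to_cam"][:3,:3]; o=-R.T@im["world_to_cam"][:3,3]; rt=R[0]
for z in np.arange(.04,.105,.01):
    p=np.array([.4737,-.2917,z]); w=(p-o)*[1,1,0]; w/=np.linalg.norm(w); t=np.array([-w[1],w[0],0]); t*=np.sign(t@rt)
    l=proj(im,p-t*.0212); r=proj(im,p+t*.0212); v=int(round((l[1]+r[1])/2)); row=hsv[v,285:325]; a=np.nonzero((row[:,0]>13)&(row[:,0]<28)&(row[:,1]>90))[0]+285
    print(l.round(1),r.round(1),a.min()-.5,a.max()+.5)
# sleeve rim in scene, fresh view earlier (scene9): extent of rim pts at z .104
from rig import eyes
im=eyes.get_image("scene"); X=cloud(im);Z=X[...,2];Rr=np.hypot(X[...,0]-.53,X[...,1]-.137)
m=(Rr<.056)&(abs(Z-.104)<.005); q=X[m]; t=np.array([rt[0],rt[1]])/np.hypot(rt[0],rt[1]); d=(q[:,:2]-[.5294,.138])@t; print(m.sum(),d.min(),d.max(),np.percentile(d,[1,99]))
E
```

```text
[296.5 256. ] [313.4 256.2] 296.5 312.5
[296.5 252.7] [313.5 252.8] 296.5 312.5
[296.4 249.3] [313.5 249.5] 296.5 312.5
[296.4 246. ] [313.6 246.1] 296.5 312.5
[296.4 242.6] [313.7 242.7] 296.5 312.5
[296.4 239.1] [313.7 239.3] 296.5 312.5
[296.4 235.7] [313.8 235.8] 295.5 313.5
165 -0.04766617903914371 0.05043007290988015 [-0.04610141  0.04202234]
```

The scene view offsets the sleeve and the slug by the same 2 mm or so, which fits calibration bias. The slug is upright and centred, so I'm handing in.

```bash
python3 - <<'E'
from rig import env,status
s=status.observe(); print(s["time_s"],s["position"],s["grip_width"]); print(env.close_job())
E
```

```text
13.5 [0.53037845 0.13873508 0.16038267] 0.04156027836957564
the job is handed in; nothing more can be done
None
```

I pressed the sleeve home, took the amber slug out of the rack and carried it over to the melter. I handed the job in at 13.5 s with the slug held upright over the sleeve's mouth. The hand-in gave no verdict.

- **Sleeve:** I pressed it with both fingers until it stopped moving, at 31 N. The rim dropped from 0.1157 m to 0.1043 m in the side view, against 0.104 m for fully home.
- **Slug position:** In the side view its axis is within about 1 mm of the mouth's axis. Its foot is about 11–12 mm above the rim, and the silhouette edges look vertical.
- **Grip and clearance:** The fingers are 41.5 mm apart on the slug at a 40 N grip setting, with the tips about 29 mm above the top of the guard. The bottle, jar and beaker look unmoved in the last pictures. I didn't measure them or the calliper again, but the arm never touched them.

**Disagreements:** The cameras differed from each other by 2–3 mm. In the scene view both slug and sleeve appeared shifted the same way by about 2 mm, so I took that as calibration bias. Fitting the slug's axis to depth points gave a lean of 1–3° whose direction differed between the two views. I put that down to the fingers hiding part of the slug and relied on the silhouette edges instead.

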